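Set the positioner dial to its long scale line and confirm with the button

ROBOT

A 6-joint arm with a two-finger parallel gripper is mounted at the origin on a cart in front of the work surface, level with it; the furniture and walls round the work are solid. World frame = base frame: x ahead of the robot, y to its left, z up, the work surface at z = 0. Lengths are in m, angles in rad, forces in N, time in s.
With the tool pointing down it reaches from about 0.425 to 0.95 m from the base axis. Payload 3.5 kg.
Tool frame: the origin (TCP) lies on the centre line of the jaws, within the pads' length; the fingertips stand 14 mm ahead of it and the grasp point (between the pads) lies 5 mm behind it (ctrl.finger_overhang is the distance from the TCP to the fingertips, in m); z points along the fingers, y is the line along which they close (so a half turn about z gives the same grasp; the last joint's range is limited). The gripper opens to 85 mm and grips with 20 to 120 N. Pads are 22 mm wide; open, the fingers measure 114 mm over their backs; the gripper's body (76 mm by 85 mm) begins 54 mm behind the grasp point. The pads swing forward as they close: fully open they stand 13 mm farther back than shut.
Start: joints at [-1.343, 0.286, 1.577, -0, 1.279, -0.15], TCP at [0.249, -0.627, 0.245] pointing down, gripper open.
Joint ranges: [-2.77, 2.77], [-0.9, 2.22], [0.21, 2.48], [-1.53, 4.67], [0.24, 2.81], [-2.84, 2.84]. Speed limits (rad/s): [2.79, 2.79, 3.14, 3.14, 3.14, 3.14].

INTERFACE

Orientations are given as a unit quaternion [x, y, z, w].
In Python, from plant import ctrl gives the robot as it stands.
- The arm moves only by the tool send_rows, never from a script. Its argument "moves" is text: rows parted by semicolons, each of 7 numbers parted by spaces: the turn, a rotation vector about the tool's x, y, z in units of 360 degrees (1.0 is 360 degrees), then the shift along the tool's x, y, z in units of 20 cm (1.0 is 20 cm), then the gripper's target within -1 to 1 (fully open at 1, half-way at 0, shut at -1). A call has 1 to 12 rows; each row is the pose to reach, as a shift and turn from the pose commanded when the call began, along the tool's axes at that moment, turning the shorter way round; what a row does not reach only later rows make up. A row lasts 1/8 s, in which the tool goes at most 62.5 mm and 10.7 degrees, less where a joint would pass 70% of its speed; a pose out of reach is approached as far as the arm can. A call with a number of a shift or a turn outside -1 to 1 is refused whole. A call with a gripper value outside its range is refused whole. The fingers move at their own pace and stop on an object; "newtons" is the grip in N (left out, the last holds). Time passes only in rows, so rows that repeat a pose let the fingers close. It gives the time, the measured TCP pose, the force, the opening and the grip force at its end, in the units of the state.
- ctrl.get_state(): the state, without advancing time (a new reading comes with each control period).
- ctrl.read_camera(name): name is "scene" or "top"; returns a dict with "image" (420x560x3 uint8, red, green, blue), "fovy" (degrees; the focal length in pixels is half the picture's height over the tangent of half this angle, whatever the lens; pixels are square), "cx", "cy" (the principal point, pixels), "extrinsics" (4x4, takes a point from camera to world coordinates). Camera axes: x right, y up, looking along -z (the intrinsics and any distortion apply to the point x, -y, -z); pixel columns grow to the right and rows downward; lengths in m; the calibration is good to about 2 mm. A picture is of the moment at which its call begins. There is no depth.
- ctrl.sign_off(): hands the job in; it is judged then, once.
The state is a dict: "time": time; "qpos": joint angles; "dq": joint speeds; "joint_efforts": joint torques, N m; "eef_pos": TCP position; "tcp_rot": TCP orientation; "contact_force": force on the tool from outside, world axes, zero at the start; "wrist_torque": the same for the moment, N m; "opening": opening from 0.0 (shut) to 1.0 (fully open); "finger_force": force on a finger pad.
Only numpy, scipy, OpenCV 4.12 (cv2) and the standard library are available. Lean on these libraries where they do the work, as an engineer would, in place of code of your own. Each camera call takes 0.05 s, during which the arm holds its last target. There are 200 camera calls.

TASK

Push the dial of the rotary positioner round by its peg, gently and with the fingertips only, until the index line on the dial lines up with the one long line of the scale around it. Then, with the dial set, press the round button on the same plate all the way down, let it come up, and leave the dial set. Do not pinch the peg, and leave the loose things around it where they are.

Things in the scene. Friction and masses are not known exactly. Their poses are not given: they have to be found in the camera images.
- unit: Rotary positioner: grey plate 210 x 164 mm, 30 mm high, fixed to the bench. Origin on its underside, under the dial's axis; z up; at yaw 0 its x points away from the robot. The plate reaches from -82 to +128 mm (button end) along x and +/-82 mm along y. A bright ring of 80 mm radius on its top carries 24 black scale lines, one every 15 degrees.
- dial: Bare-metal dial, 96 mm across; underside 31 mm, top face 47 mm above the bench (hub cap 24 mm wide, 3 mm higher). Origin on its axis at its underside, z up. It turns both ways without stops and stays where it is left; turning takes about 0.12 N m (3.3 N at the peg). The dial is set when its yaw equals the unit's yaw: index line along its -x, peg on its +x.
- index_mark (a point): Outer end of the dial's index line (black, 2.6 mm wide, from near the hub to the rim), 50 mm from the dial's axis along the dial's -x, at the level of its underside; turns with the dial.
- long_line (a point): Inner end of the one long scale line (26 mm; the other 23 are 8 mm), 50 mm from the dial's axis along the unit's -x, on the side towards the robot. It coincides with index_mark when the dial is set.
- peg_top (a point): Centre of the top of the driving peg: black, upright, 16 mm diameter, standing 32 mm above the dial's top face (top at 79 mm above the bench), 36 mm from the dial's axis, opposite the index line. Push it sideways.
- set_button_top (a point): Centre of the top of the round metal push button (28 mm diameter, in a dark housing) near the far end of the plate, at x = 100, y = -35 mm in the unit's frame, 52 mm above the bench when up. It is pressed straight down.
- set_button (a joint): Travel of the button: 0 m up, 0.006 m fully down; a spring returns it; fully down takes 5 N.
- bushing_1: Loose brass bushing, 26 mm diameter, 22 mm high, standing on the plate beside the button; origin at the centre of its underside. Not to be moved.
- turned_part_3: Loose stepped dark steel part, 45 mm diameter, 60 mm high, standing on the bench beyond the plate; origin at the centre of its underside. Not to be moved.
- tape_measure: Loose orange tape measure, 66 x 74 x 35 mm, lying on the bench to the left of the plate; origin at the centre of its underside. Not to be moved.
- test_block: Loose drilled steel block, 42 x 58 x 34 mm, lying on the bench to the left of the plate; origin at the centre of its underside. Not to be moved.

How it is judged:
On the way, in this order (a step that is already met when the one before it is completed fails the run):
1. the dial's index line is lined up with the long scale line (horizontal distance between index_mark and long_line below 0.003 m), for 0.3 s.
2. the button is pressed down with the dial set (value of joint set_button above 0.0045 m and horizontal distance between index_mark and long_line below 0.003 m), for 0.05 s.
At the end, for the whole second after the job is handed in: The outer end of the index line lies within 3 mm (about 3.4 degrees) of the inner end of the long scale line, the button has been pressed and is up again, and every loose thing is within 15 mm of where it stood (horizontal distance between index_mark and long_line below 0.003 m and value of joint set_button below 0.0015 m and distance of each of bushing_1, turned_part_3, tape_measure, test_block from where it was at the start of the episode below 0.015 m); the robot touches nothing.
It fails at once if the button is pressed while the dial is not set (value of joint set_button above 0.003 m and not (horizontal distance between index_mark and long_line below 0.003 m)).
It fails at once if the dial or its peg is pinched or pushed hard (over 25 N) (contact force between the fingers and dial above 25 N).
It fails at once if a loose thing is moved or lifted (over 15 mm) (distance of any of bushing_1, turned_part_3, tape_measure, test_block from where it was at the start of the episode above 0.015 m).
It also fails if it takes over 45 s, if anything falls off the work surface, if the arm or the gripper's body presses on something with over 40 N, if the wrist force passes 120 N, or if a joint passes its speed limit or range.

## Working session

There is one attempt and no reset: what is moved stays moved. The work goes in short steps, Python scripts to look and compute and a tool call to move; the robot and the scene stay as the last step left them, time stands still between calls to the robot, and variables do not carry over. Pictures are saved under pics/ and viewed, at most 10 in all, crops included, and the job is handed in when it is done.

Besides the shell and the picture viewer there is one more tool, called after "Call:" as name(argument=value, ...) on one line, values as JSON. send_rows: Moves the arm, as the interface text tells. Its arguments: {"type":"object","properties":{"moves":{"type":"string"},"newtons":{"type":"number"}},"required":["moves"]}

```bash
mkdir -p pics; ls; python3 - <<'E'
from plant import ctrl
import cv2, numpy as np
for n in ("scene","top"):
    c=ctrl.read_camera(n); cv2.imwrite(f"pics/{n}0.png",c["image"][:,:,::-1])
    print(n,{k:v for k,v in c.items() if k!="image"})
s=ctrl.get_state(); print(s["time"],s["eef_pos"],s["tcp_rot"],s["opening"],ctrl.finger_overhang)
E
```

```text
pics
scene {'fovy': 45.80615097810202, 'cx': 274.35757444911303, 'cy': 213.59619837338187, 'extrinsics': array([[-8.93602748e-01,  3.51366000e-01, -2.79313556e-01,
         2.44340371e-01],
       [-4.48858633e-01, -6.99182246e-01,  5.56480111e-01,
         5.97265351e-01],
       [ 2.37111533e-04,  6.22644458e-01,  7.82504839e-01,
         1.03469016e+00],
       [ 0.00000000e+00,  0.00000000e+00,  0.00000000e+00,
         1.00000000e+00]])}
top {'fovy': 54.16710755623632, 'cx': 281.20633764766916, 'cy': 209.21131269918632, 'extrinsics': array([[ 2.54984308e-02,  9.83244184e-01, -1.80501262e-01,
         4.14992330e-01],
       [-9.99663080e-01,  2.59556854e-02,  1.71394490e-04,
        -8.33298573e-02],
       [ 4.85355661e-03,  1.80436077e-01,  9.83574738e-01,
         9.47250326e-01],
       [ 0.00000000e+00,  0.00000000e+00,  0.00000000e+00,
         1.00000000e+00]])}
0.1 [ 0.24888163 -0.62684735  0.24408934] [ 9.82211111e-01  1.87777123e-01 -4.65887381e-05 -1.04088994e-03] 1.0000855691936827 0.014
```

View pics/top0.png

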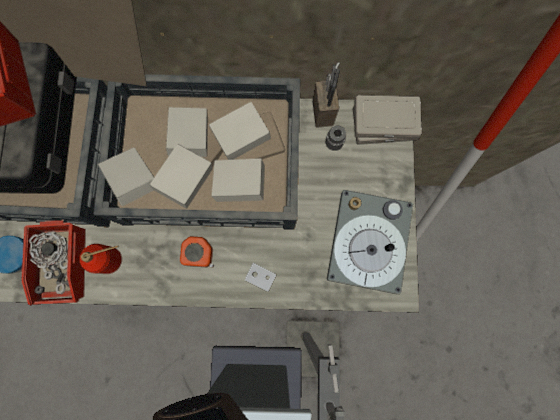

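View pics/scene0.png

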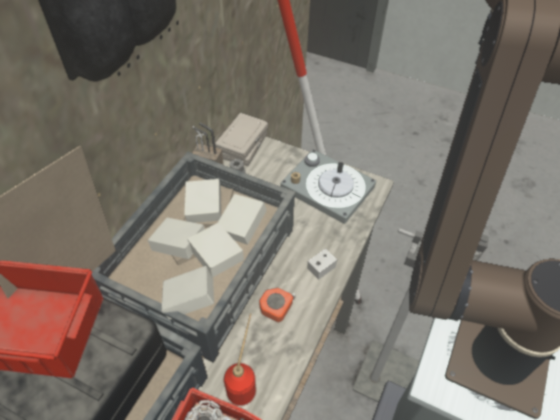

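```bash
cat > h.py <<'E'
from plant import ctrl
import cv2, numpy as np
def K(c):
    f=c["image"].shape[0]/2/np.tan(np.radians(c["fovy"])/2); return f
def ray(c,u,v,z):
    f=K(c);E=c["extrinsics"]
    d=E[:3,:3]@np.array([(u-c["cx"])/f,-(v-c["cy"])/f,-1]); o=E[:3,3]
    return o+d*(z-o[2])/d[2]
def proj(c,p):
    f=K(c);E=c["extrinsics"]; q=E[:3,:3].T@(np.asarray(p)-E[:3,3])
    return c["cx"]+f*q[0]/-q[2], c["cy"]-f*q[1]/-q[2]
E
python3 - <<'E'
from h import *
c=ctrl.read_camera("top"); im=c["image"][:,:,::-1].copy()
cv2.imwrite("pics/crop1.png",cv2.resize(im[180:305,315:425],None,fx=4.7,fy=4.7,interpolation=cv2.INTER_CUBIC))
hsv=cv2.cvtColor(im,cv2.COLOR_BGR2HSV)
# bright ring outer outline -> ellipse
m=((im.min(2)>170)).astype(np.uint8); m[:180]=0;m[305:]=0;m[:,:315]=0;m[:,425:]=0
cs,_=cv2.findContours(m,cv2.RETR_EXTERNAL,cv2.CHAIN_APPROX_NONE)
for k in sorted(cs,key=cv2.contourArea)[-3:]:
    if len(k)>5: e=cv2.fitEllipse(cv2.convexHull(k));print(cv2.contourArea(k),e,ray(c,*e[0],.03))
E
```

```text
76.0 ((393.9033508300781, 208.21429443359375), (10.334513664245605, 10.577536582946777), 111.45893859863281) [ 0.59239298 -0.33972568  0.03      ]
2079.0 ((369.5447692871094, 250.70274353027344), (69.25741577148438, 72.19618225097656), 138.12060546875) [ 0.49440687 -0.28298366  0.03      ]
```

View pics/crop1.png

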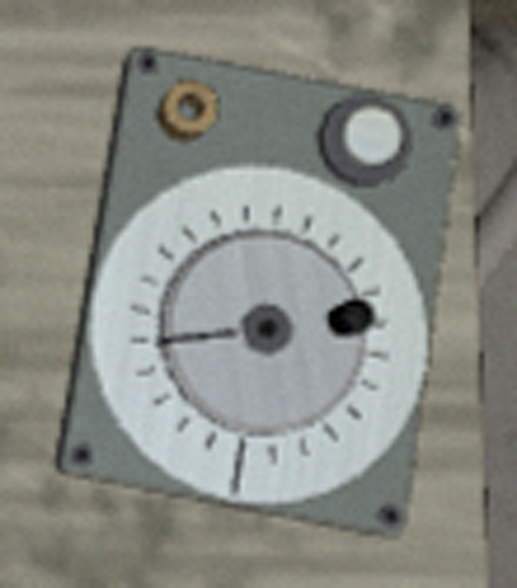

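```bash
cat >> h.py <<'E'
def ringfit(c,roi,thr,z=.03):
    """bright ring: circle fit of its outline cast on the plane z"""
    im=c["image"]; x0,x1,y0,y1=roi
    m=np.zeros(im.shape[:2],np.uint8); m[y0:y1,x0:x1]=(im[y0:y1,x0:x1].min(2)>thr)
    k=max(cv2.findContours(m,cv2.RETR_EXTERNAL,cv2.CHAIN_APPROX_NONE)[0],key=cv2.contourArea)
    k=cv2.convexHull(k)[:,0,:]
    p=np.array([ray(c,u,v,z)[:2] for u,v in k])
    A=np.c_[2*p,np.ones(len(p))]; s=np.linalg.lstsq(A,(p**2).sum(1),rcond=None)[0]
    r=np.sqrt(s[2]+s[0]**2+s[1]**2)
    return s[:2],r,np.std(np.hypot(*(p-s[:2]).T)-r)
def unwrap(c,C,z,r0,r1,n=720,nr=14):
    """mean grey on circles round C at height z, per degree/2 of world angle"""
    g=c["image"].mean(2).astype(np.float32)
    a=np.arange(n)*2*np.pi/n; R=np.linspace(r0,r1,nr)
    uv=np.array([[proj(c,(C[0]+r*np.cos(t),C[1]+r*np.sin(t),z)) for t in a] for r in R],np.float32)
    return np.degrees(a),cv2.remap(g,uv[...,0],uv[...,1],cv2.INTER_CUBIC).mean(0)
def darkest(a,v,w=6,ex=None):
    v=v.copy()
    if ex is not None: v[np.abs((a-ex+180)%360-180)<40]=255
    i=v.argmin(); d=(a-a[i]+180)%360-180; s=np.abs(d)<w
    wt=np.clip(np.percentile(v[np.abs(d)<20],60)-v[s],0,None); return a[i]+(wt*d[s]).sum()/wt.sum(), v.min()
E
python3 - <<'E'
from h import *
for n,roi,thr in (("top",(315,425,180,305),170),("scene",(285,375,150,225),170)):
    c=ctrl.read_camera(n)
    C,r,s=ringfit(c,roi,thr); print(n,"ring",C,r,s)
    a,v=unwrap(c,C,.03,.064,.074); print(" long line ang",darkest(a,v))
    a,v=unwrap(c,C,.047,.018,.044); print(" darkest on dial",darkest(a,v))
    pk=darkest(a,v)[0]; print(" next",darkest(a,v,ex=pk))
    im=c["image"]; 
    # button: brightest blob near expectation
    y=np.radians(-9); B=C+np.array([[np.cos(y),-np.sin(y)],[np.sin(y),np.cos(y)]])@[.1,-.035]
    u0,v0=proj(c,(*B,.052)); print(" expected button px",u0,v0)
    m=np.zeros(im.shape[:2],np.uint8); u0,v0=int(u0),int(v0); w=10
    m[v0-w:v0+w,u0-w:u0+w]=im[v0-w:v0+w,u0-w:u0+w].min(2)>165
    n_,l,st,ce=cv2.connectedComponentsWithStats(m); 
    for i in range(1,n_): 
        if st[i,4]>15: b=ray(c,*ce[i],.052)[:2]; print(" button",st[i,4],ce[i],b,b-C,"yaw",np.degrees(np.arctan2(*(b-C)[::-1])-np.arctan2(-35,100)),np.hypot(*(b-C)))
    # dark peg
    m=np.zeros(im.shape[:2],np.uint8); u0,v0=map(int,proj(c,(C[0]+.005,C[1]-.036,.065))); w=14
    m[v0-w:v0+w,u0-w:u0+w]=im[v0-w:v0+w,u0-w:u0+w].max(2)<60
    n_,l,st,ce=cv2.connectedComponentsWithStats(m)
    for i in range(1,n_):
        if st[i,4]>15: p=ray(c,*ce[i],.063)[:2]; print(" peg",st[i],ce[i],p,np.degrees(np.arctan2(*(p-C)[::-1])),np.hypot(*(p-C)))
E
```

```text
top ring [ 0.49559261 -0.28294173] 0.07883895887526005 0.00025509754581606625
 long line ang (np.float64(170.656911850304), np.float32(93.93084))
 darkest on dial (np.float64(97.74315200842307), np.float32(77.37847))
 next (np.float64(283.4861706590656), np.float32(80.78203))
 expected button px 393.7053727619641 207.87825644767992
 button 95 [393.93684211 208.26315789] [ 0.58802958 -0.33364788] [ 0.09243697 -0.05070615] yaw -9.456854924651454 0.10543105557453435
 peg [385 244   9   7  53] [389.05660377 247.11320755] [ 0.50036817 -0.31799105] -82.24107677698395 0.035373171685718595
scene ring [ 0.50109401 -0.28193752] 0.08212195371037874 0.0007393904570803831
 long line ang (np.float64(282.2361635574341), np.float32(71.9842))
 darkest on dial (np.float64(278.7465864787617), np.float32(133.76048))
 next (np.float64(97.93660022935339), np.float32(167.90103))
 expected button px 311.7613336700395 155.78487363190703
 button 76 [311.02631579 155.65789474] [ 0.59641926 -0.33168631] [ 0.09532525 -0.04974879] yaw -8.26932166786877 0.10752602240277649
```

```bash
cat >> h.py <<'E'
from scipy.spatial.transform import Rotation as Rn
def tri(c1,p1,c2,p2):
    L=[]
    for c,p in((c1,p1),(c2,p2)):
        o=c["extrinsics"][:3,3]; d=ray(c,*p,0)-o; L.append((o,d/np.linalg.norm(d)))
    A=np.c_[L[0][1],-L[1][1]]; t=np.linalg.lstsq(A,L[1][0]-L[0][0],rcond=None)[0]
    a=L[0][0]+t[0]*L[0][1]; b=L[1][0]+t[1]*L[1][1]; return (a+b)/2,np.linalg.norm(a-b)
def row(pos,yaw,p0=None,y0=None):
    """row numbers from pose (p0,yaw y0) of a tool pointing down to pos,yaw(deg)"""
    d=np.array(pos)-p0; t=np.radians(y0); x=np.array([np.cos(t),np.sin(t),0]); y=np.array([np.sin(t),-np.cos(t),0])
    return [0,0,-(yaw-y0)/360,d@x/.2,d@y/.2,-d[2]/.2]
def yaw(s):
    x=Rn.from_quat(s["tcp_rot"]).as_matrix()[:,0]; return np.degrees(np.arctan2(x[1],x[0]))
E
python3 - <<'E'
from h import *
t=ctrl.read_camera("top"); s=ctrl.read_camera("scene")
print(tri(t,(480,147),s,(303,75)))
st=ctrl.get_state(); p0,y0=st["eef_pos"],yaw(st); print(p0,y0)
for q in ((.471,-.3225,.245),(.471,-.3225,.08)): print(np.round(row(q,7.7,p0,y0),3))
E
```

```text
(array([ 0.68164793, -0.45337583,  0.21151288]), np.float64(0.0058744158260977735))
[ 0.2489881  -0.62722595  0.24494555] 21.647645518940582
[ 0.     0.     0.039  1.594 -1.007 -0.   ]
[ 0.     0.     0.039  1.594 -1.007  0.825]
```

Call:
send_rows(moves="0 0 0.039 0.4 -0.25 0 -1; 0 0 0.039 0.8 -0.5 0 -1; 0 0 0.039 0.8 -0.5 0 -1; 0 0 0.039 0.8 -0.5 0 -1; 0 0 0.039 0.8 -0.5 0 -1", newtons=20)

```text
time: 0.98
eef_pos: [0.3609, -0.4756, 0.2456]
tcp_rot: [0.998, 0.067, -0.0, 0.0]
contact_force: [-0.2, -0.2, 0.1]
opening: 0.001
finger_force: 0.0
```

```bash
python3 - <<'E'
from h import *
t=ctrl.read_camera("top"); s=ctrl.read_camera("scene")
print(tri(t,(418,230),s,(320,153)),ray(t,418,230,0))
st=ctrl.get_state(); p0,y0=st["eef_pos"],yaw(st); print(p0,y0,st["opening"],st["time"])
for q in ((.471,-.3225,.245),(.471,-.3225,.11),(.471,-.3225,.08)): print(np.round(row(q,7.7,p0,y0),3))
E
```

```text
(array([ 0.56709724, -0.38958527,  0.02007468]), np.float64(0.04567517602067044)) [ 0.548055   -0.40300871  0.        ]
[ 0.36014968 -0.47651185  0.24542894] 7.528558743472861 0.0009729601435843696 1.075
[ 0.     0.    -0.     0.65  -0.691  0.002]
[ 0.     0.    -0.     0.65  -0.691  0.677]
[ 0.     0.    -0.     0.65  -0.691  0.827]
```

Call:
send_rows(moves="0 0 0 0.3 -0.35 0 -1; 0 0 0 0.65 -0.69 0 -1; 0 0 0 0.65 -0.69 0 -1; 0 0 0 0.65 -0.69 0.2 -1; 0 0 0 0.65 -0.69 0.5 -1; 0 0 0 0.65 -0.69 0.68 -1; 0 0 0 0.65 -0.69 0.68 -1; 0 0 0 0.65 -0.69 0.68 -1")

```text
time: 2.08
eef_pos: [0.472, -0.3232, 0.111]
tcp_rot: [0.998, 0.066, 0.001, 0.001]
contact_force: [0.7, -0.2, 0.2]
opening: -0.004
finger_force: 0.0
```

```bash
python3 - <<'E'
from h import *
st=ctrl.get_state(); p0,y0=st["eef_pos"],yaw(st); print(p0,y0,st["opening"],st["time"],st["contact_force"])
t=ctrl.read_camera("top"); s=ctrl.read_camera("scene")
a=cv2.resize(t["image"][180:300,320:430,::-1],None,fx=4,fy=4,interpolation=cv2.INTER_CUBIC)
b=cv2.resize(s["image"][120:240,280:380,::-1],None,fx=4,fy=4,interpolation=cv2.INTER_CUBIC)
cv2.imwrite("pics/two2.png",np.hstack([b,a[:480]])[:,:800])
for o in (.014,.027): print([proj(c,p0-[0,0,o]) for c in (t,s)])
E
```

```text
[ 0.47201744 -0.32322261  0.1110333 ] 7.524179374297455 -0.003793646023485817 2.075 [ 0.71360246 -0.24628064  0.1536827 ]
[(np.float64(396.23919922757693), np.float64(259.4500528306936)), (np.float64(353.8751635567366), np.float64(160.54748220484495))]
[(np.float64(394.49749162665006), np.float64(259.8234783903739)), (np.float64(353.26107134291317), np.float64(164.00509023842824))]
```

View pics/two2.png

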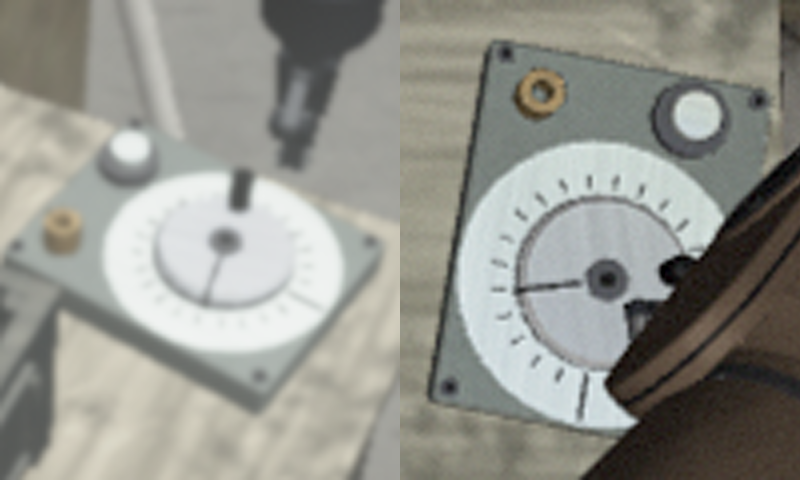

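Call:
send_rows(moves="0 0 0 0 0 0.1 -1; 0 0 0 0 0 0.175 -1; 0 0 0 0.02 0 0.175 -1; 0 0 0 0.03 0 0.175 -1; 0 0 0 0.035 0 0.175 -1; 0 0 0 0.04 0 0.175 -1; 0 0 0 0.045 0 0.175 -1; 0 0 0 0.045 0 0.175 -1")

```text
time: 3.18
eef_pos: [0.4804, -0.3203, 0.0745]
tcp_rot: [0.998, 0.066, 0.0, 0.0]
contact_force: [-0.5, -0.7, 0.4]
opening: -0.002
finger_force: 0.0
```

```bash
python3 - <<'E'
from h import *
st=ctrl.get_state(); p0,y0=st["eef_pos"],yaw(st); print(p0,y0,st["time"],st["contact_force"],st["finger_force"])
C=np.array([.4961,-.2828])
r=lambda f:np.array([np.cos(np.radians(f)),np.sin(np.radians(f))])
for f in np.arange(-82.3,-8,6):
    q=C+.036*r(f)-.019*r(f+90); print(round(f,1),np.round(row((*q,.076),f+90,p0,y0),3))
E
```

```text
[ 0.48044991 -0.32026264  0.07448497] 7.609055334218479 3.175 [-0.51346932 -0.72799158  0.44076274] 0.0
-82.3 [ 0.     0.    -0.     0.008  0.005 -0.008]
-76.3 [ 0.     0.    -0.017  0.027  0.014 -0.008]
-70.3 [ 0.     0.    -0.034  0.047  0.021 -0.008]
-64.3 [ 0.     0.    -0.05   0.068  0.025 -0.008]
-58.3 [ 0.     0.    -0.067  0.089  0.028 -0.008]
-52.3 [ 0.     0.    -0.084  0.11   0.028 -0.008]
-46.3 [ 0.     0.    -0.1    0.132  0.026 -0.008]
-40.3 [ 0.     0.    -0.117  0.153  0.022 -0.008]
-34.3 [ 0.     0.    -0.134  0.173  0.016 -0.008]
-28.3 [ 0.     0.    -0.15   0.192  0.007 -0.008]
-22.3 [ 0.     0.    -0.167  0.211 -0.003 -0.008]
-16.3 [ 0.     0.    -0.184  0.228 -0.016 -0.008]
-10.3 [ 0.     0.    -0.2    0.244 -0.03  -0.008]
```

Call:
send_rows(moves="0 0 0 0.01 0.005 0 -1; 0 0 -0.008 0.018 0.01 0 -1; 0 0 -0.017 0.027 0.014 0 -1; 0 0 -0.025 0.037 0.018 0 -1; 0 0 -0.034 0.047 0.021 0 -1; 0 0 -0.042 0.058 0.023 0 -1; 0 0 -0.05 0.068 0.025 0 -1; 0 0 -0.058 0.078 0.027 0 -1; 0 0 -0.067 0.089 0.028 0 -1; 0 0 -0.067 0.089 0.028 0 -1; 0 0 -0.067 0.089 0.028 0 -1")

```text
time: 4.55
eef_pos: [0.4986, -0.3243, 0.0744]
tcp_rot: [0.962, 0.273, -0.0, 0.001]
contact_force: [-2.6, -4.1, -0.5]
opening: -0.0
finger_force: 2.1
```

```bash
cat > look.py <<'E'
from h import *
import sys
st=ctrl.get_state(); p0,y0=st["eef_pos"],yaw(st); print(p0,y0,st["time"],st["contact_force"],st["finger_force"])
C=np.array([.4956,-.2829])
r=lambda f:np.array([np.cos(np.radians(f)),np.sin(np.radians(f))])
c=ctrl.read_camera("top")
a,v=unwrap(c,C,.047,.016,.044); m=(a>90)&(a<200); print("index",darkest(a[m],v[m]))
a,v=unwrap(c,C,.03,.058,.074); m=(a>140)&(a<200); print("long",darkest(a[m],v[m]))
d=C+0; q=p0[:2]-C; f=np.degrees(np.arctan2(q[1],q[0])); print("tool polar",f,np.hypot(*q))
for f in np.arange(-58.3,-8,6):
    q=C+.036*r(f)-.019*r(f+90); print(round(f,1),np.round(row((*q,.0745),f+90,p0,y0),3))
cv2.imwrite(f"pics/{sys.argv[1]}.png",cv2.resize(c["image"][180:305,315:425,::-1],None,fx=4,fy=4,interpolation=cv2.INTER_CUBIC))
E
python3 look.py p3
```

```text
[ 0.49855871 -0.32431445  0.07443672] 31.683959046125295 4.55 [-2.58812258 -4.06891604 -0.48990169] 2.101852263499495
index (np.float64(196.26615475142023), np.float32(43.400105))
long (np.float64(176.44776231772855), np.float32(26.758207))
tool polar -85.91364065596939 0.04152000699739111
-58.3 [ 0.     0.    -0.     0.001 -0.004 -0.   ]
-52.3 [ 0.     0.    -0.017  0.021  0.005 -0.   ]
-46.3 [ 0.     0.    -0.033  0.041  0.012 -0.   ]
-40.3 [ 0.     0.    -0.05   0.062  0.017 -0.   ]
-34.3 [ 0.     0.    -0.067  0.083  0.019 -0.   ]
-28.3 [ 0.     0.    -0.083  0.104  0.019 -0.   ]
-22.3 [ 0.     0.    -0.1    0.125  0.017 -0.   ]
-16.3 [ 0.     0.    -0.117  0.146  0.013 -0.   ]
-10.3 [ 0.     0.    -0.133  0.166  0.007 -0.   ]
```

View pics/p3.png

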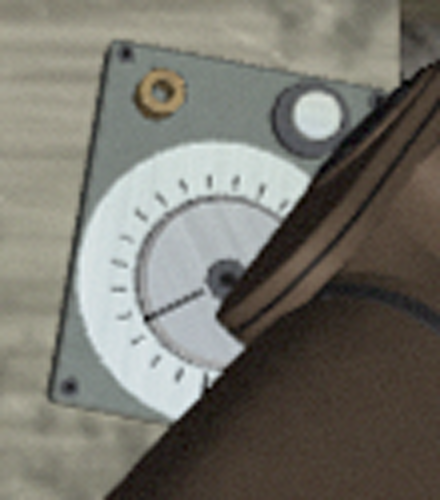

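Call:
send_rows(moves="0 0 -0.008 0.01 0.001 0 -1; 0 0 -0.017 0.021 0.005 0 -1; 0 0 -0.025 0.031 0.009 0 -1; 0 0 -0.033 0.041 0.012 0 -1; 0 0 -0.042 0.052 0.015 0 -1; 0 0 -0.05 0.062 0.017 0 -1; 0 0 -0.058 0.072 0.018 0 -1; 0 0 -0.067 0.083 0.019 0 -1; 0 0 -0.075 0.093 0.019 0 -1; 0 0 -0.083 0.104 0.019 0 -1; 0 0 -0.083 0.104 0.019 0 -1; 0 0 -0.083 0.104 0.019 0 -1")

```text
time: 6.1
eef_pos: [0.5191, -0.3163, 0.0749]
tcp_rot: [0.859, 0.512, 0.0, 0.001]
contact_force: [-0.1, -4.2, 0.3]
opening: 0.002
finger_force: 1.9
```

```bash
sed -i 's/m=(a>90)&(a<200)/m=(a>float(sys.argv[2]))\&(a<float(sys.argv[3]))/' look.py; sed -i 's/-58.3,-8,6/-28.3,0,3/' look.py; python3 look.py p4 120 158
```

```text
[ 0.5190918  -0.31632211  0.07490002] 61.553059328438835 6.1 [-0.11775584 -4.20163719  0.34584775] 1.9485730958695058
index (np.float64(153.2733286632494), np.float32(30.530746))
long (np.float64(149.652907243486), np.float32(22.403442))
tool polar -54.89730383290537 0.04085220357676036
-28.3 [ 0.     0.    -0.    -0.004 -0.003  0.002]
-25.3 [ 0.     0.    -0.009  0.006  0.002  0.002]
-22.3 [ 0.     0.    -0.017  0.016  0.006  0.002]
-19.3 [ 0.     0.    -0.025  0.026  0.01   0.002]
-16.3 [ 0.     0.    -0.034  0.036  0.013  0.002]
-13.3 [ 0.     0.    -0.042  0.046  0.016  0.002]
-10.3 [ 0.     0.    -0.05   0.057  0.018  0.002]
-7.3 [ 0.     0.    -0.059  0.067  0.019  0.002]
-4.3 [ 0.     0.    -0.067  0.078  0.02   0.002]
-1.3 [ 0.     0.    -0.075  0.089  0.021  0.002]
```

View pics/p4.png

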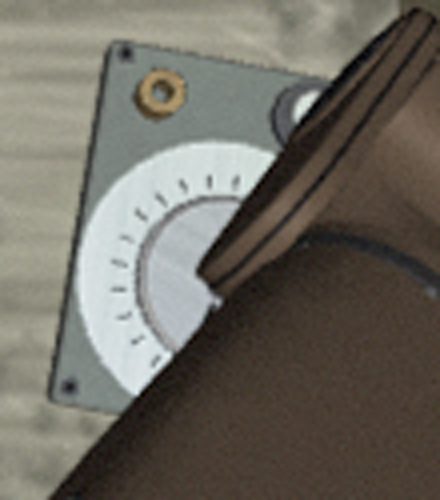

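```bash
cat > look2.py <<'E'
from h import *
import sys
c=ctrl.read_camera("scene"); C=np.array([.5005,-.2822]); lo,hi=map(float,sys.argv[2:4])
a,v=unwrap(c,C,.047,.016,.044); m=(a>lo)&(a<hi); print("index",darkest(a[m],v[m]))
a,v=unwrap(c,C,.03,.062,.074); m=(a>155)&(a<185); print("long",darkest(a[m],v[m]))
cv2.imwrite(f"pics/{sys.argv[1]}.png",cv2.resize(c["image"][140:230,285:385,::-1],None,fx=5,fy=5,interpolation=cv2.INTER_CUBIC))
E
python3 look2.py s4 125 190
```

```text
index (np.float64(149.89286829567172), np.float32(186.56113))
long (np.float64(170.82630661980076), np.float32(219.34871))
```

View pics/s4.png

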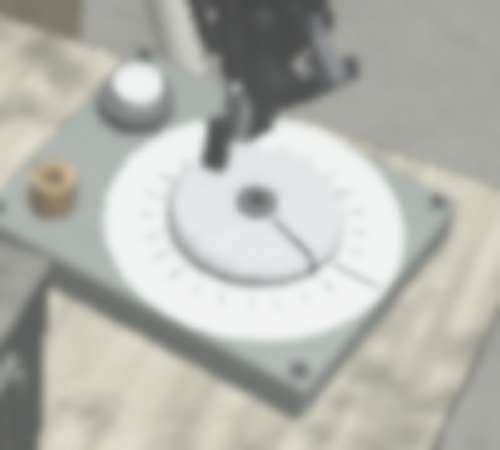

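Call:
send_rows(moves="0 0 -0.009 0.006 0.002 0 -1; 0 0 -0.017 0.016 0.006 0 -1; 0 0 -0.025 0.026 0.01 0 -1; 0 0 -0.034 0.036 0.013 0 -1; 0 0 -0.042 0.046 0.016 0 -1; 0 0 -0.05 0.057 0.018 0 -1; 0 0 -0.05 0.057 0.018 0 -1; 0 0 -0.05 0.057 0.018 0 -1")

```text
time: 7.2
eef_pos: [0.5274, -0.3074, 0.0748]
tcp_rot: [0.769, 0.64, 0.0, 0.0]
contact_force: [1.7, -4.1, 1.8]
opening: 0.007
finger_force: 1.7
```

```bash
python3 look2.py s5 150 190; python3 - <<'E'
from h import *
st=ctrl.get_state(); p0,y0=st["eef_pos"],yaw(st); print(p0,y0,st["time"],st["contact_force"])
C=np.array([.497,-.2827])
for d in (1,2,3,4,5,6,7):
    R=Rn.from_euler("z",d,degrees=True).as_matrix()[:2,:2]; q=C+R@(p0[:2]-C); print(d,np.round(row((*q,p0[2]),y0+d,p0,y0),4))
E
```

```text
index (np.float64(169.21794214617157), np.float32(196.09697))
long (np.float64(170.83443219357738), np.float32(219.79631))
[ 0.52727569 -0.30744465  0.07468872] 79.56436722977206 7.25 [ 2.73069174 -3.66059744  1.54973099]
1 [ 0.      0.     -0.0028  0.003   0.0016 -0.    ]
2 [ 0.      0.     -0.0056  0.006   0.0032 -0.    ]
3 [ 0.      0.     -0.0083  0.0091  0.0047 -0.    ]
4 [ 0.      0.     -0.0111  0.0122  0.0062 -0.    ]
5 [ 0.      0.     -0.0139  0.0153  0.0076 -0.    ]
6 [ 0.      0.     -0.0167  0.0184  0.0089 -0.    ]
7 [ 0.      0.     -0.0194  0.0216  0.0102 -0.    ]
```

Call:
send_rows(moves="0 0 0 -0.03 0 0 -1; 0 0 0 -0.1 0 0 -1; 0 0 0 -0.1 0 -0.2 -1; 0 0 0 -0.1 0 -0.5 -1; 0 0 0 -0.4 -0.2 -0.5 -1; 0 0 0 -0.65 -0.4 -0.5 -1; 0 0 0 -0.9 -0.63 -0.5 -1; 0 0 0 -0.9 -0.63 -0.5 -1; 0 0 0 -0.9 -0.63 -0.5 -1")

```text
time: 8.38
eef_pos: [0.3696, -0.4621, 0.1738]
tcp_rot: [0.769, 0.639, 0.0, -0.001]
contact_force: [1.0, 0.6, -1.1]
opening: 0.002
finger_force: 0.0
```

```bash
python3 look2.py s6 150 190; python3 look.py p6 155 190 | head -4
```

```text
index (np.float64(169.22610133632506), np.float32(179.48453))
long (np.float64(170.8591040583774), np.float32(205.74289))
[ 0.37055556 -0.46137433  0.17385992] 79.54945833704637 8.425 [0.06433363 0.27953171 0.05813758] 0.0
index (np.float64(170.37915641838265), np.float32(73.01626))
long (np.float64(170.6900195965085), np.float32(95.59624))
tool polar -125.01623232099962 0.2179201682460981
```

View pics/p6.png

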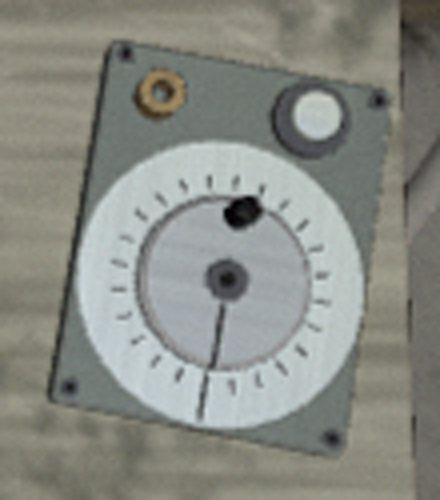

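```bash
cat > look3.py <<'E'
from h import *
def line(c,C,z,r0,r1,a0=170.5,w=12):
    g=c["image"].mean(2).astype(np.float32); t=np.radians(a0); e=np.array([np.cos(t),np.sin(t)]); n=np.array([-e[1],e[0]])
    s=np.linspace(-.010,.010,81); R=np.linspace(r0,r1,25); off=[]
    for r in R:
        uv=np.array([proj(c,(*(C+r*e+k*n),z)) for k in s],np.float32)
        v=cv2.remap(g,uv[None,:,0],uv[None,:,1],cv2.INTER_CUBIC)[0]; wt=np.clip(np.median(v)-6-v,0,None); off.append((wt*s).sum()/wt.sum() if wt.sum()>0 else np.nan)
    off=np.array(off); k=~np.isnan(off); p=np.polyfit(R[k],off[k],1)
    return a0+np.degrees(p[0]), np.polyval(p,.05)*1e3, np.std(off[k]-np.polyval(p,R[k]))*1e3
for n,C in (("top",np.array([.4956,-.2829])),("scene",np.array([.5005,-.2822]))):
    c=ctrl.read_camera(n)
    print(n,"index dir,offset@50mm,res",np.round(line(c,C,.047,.018,.044),2),"long",np.round(line(c,C,.03,.055,.073),2))
E
python3 look3.py
```

```text
top index dir,offset@50mm,res [ 1.7032e+02 -1.1000e-01  1.3000e-01] long [1.6977e+02 4.5000e-01 1.2000e-01]
scene index dir,offset@50mm,res [ 1.7025e+02 -7.9000e-01  1.5000e-01] long [1.7136e+02 6.0000e-02 8.0000e-02]
```

```bash
python3 - <<'E'
from h import *
st=ctrl.get_state(); p0,y0=st["eef_pos"],yaw(st); print(p0,y0,st["time"])
for q in ((.590,-.333,.174),(.590,-.333,.074)): print(np.round(row(q,y0,p0,y0),3))
E
```

```text
[ 0.37175128 -0.46061796  0.1741023 ] 79.71900533345108 8.575
[ 0.     0.    -0.     0.823  0.96   0.001]
[ 0.     0.    -0.     0.823  0.96   0.501]
```

Call:
send_rows(moves="0 0 0 0.2 0.25 0 -1; 0 0 0 0.4 0.5 0 -1; 0 0 0 0.6 0.75 0 -1; 0 0 0 0.82 0.96 0 -1; 0 0 0 0.82 0.96 0 -1; 0 0 0 0.82 0.96 0.25 -1; 0 0 0 0.82 0.96 0.4 -1; 0 0 0 0.82 0.96 0.48 -1; 0 0 0 0.82 0.96 0.48 -1; 0 0 0 0.82 0.96 0.48 -1")

```text
time: 9.82
eef_pos: [0.59, -0.3358, 0.0802]
tcp_rot: [0.768, 0.64, 0.0, 0.001]
contact_force: [-0.3, -1.0, 0.9]
opening: -0.002
finger_force: 0.0
```

```bash
python3 look2.py s7 150 190; python3 - <<'E'
from h import *
st=ctrl.get_state(); print(st["eef_pos"],st["time"],st["contact_force"])
E
```

```text
index (np.float64(169.2179410084435), np.float32(198.34091))
long (np.float64(170.82148324490987), np.float32(221.02124))
[ 0.59006628 -0.33596664  0.08052708] 9.875 [-0.05411327  0.36459923 -0.47990946]
```

View pics/s7.png

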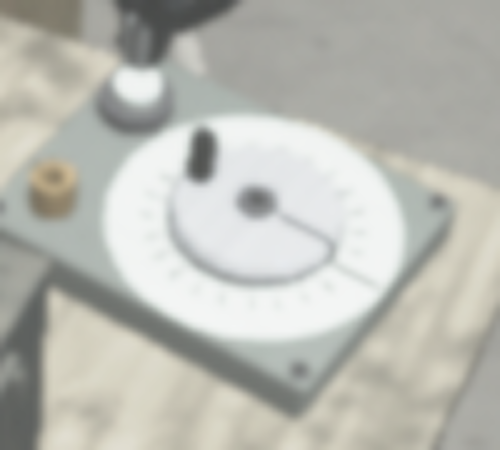

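Call:
send_rows(moves="0 0 0 0.013 0 0.05 -1; 0 0 0 0.013 0 0.065 -1; 0 0 0 0.013 0 0.075 -1; 0 0 0 0.013 0 0.085 -1; 0 0 0 0.013 0 0.092 -1; 0 0 0 0.013 0 0.095 -1; 0 0 0 0.013 0 0.095 -1")

```text
time: 10.75
eef_pos: [0.5895, -0.3322, 0.0601]
tcp_rot: [0.768, 0.64, 0.0, -0.001]
contact_force: [-2.0, 2.7, 6.7]
opening: 0.001
finger_force: 3.1
```

Call:
send_rows(moves="0 0 0 0 0 0.005 -1; 0 0 0 0 0 0.005 -1; 0 0 0 0 0 0.005 -1")

```text
time: 11.12
eef_pos: [0.5895, -0.3322, 0.0601]
tcp_rot: [0.768, 0.64, -0.0, -0.001]
contact_force: [-4.0, 4.0, 9.1]
opening: 0.008
finger_force: 4.8
```

Call:
send_rows(moves="0 0 0 0 0 -0.05 -1; 0 0 0 0 0 -0.2 -1; 0 0 0 0 0 -0.5 -1; 0 0 0 0 0 -0.6 -1; 0 0 0 -0.4 -0.5 -0.6 -1; 0 0 0 -0.6 -0.75 -0.6 -1; 0 0 0 -0.8 -0.95 -0.6 -1; 0 0 0 -0.8 -0.95 -0.6 -1; 0 0 0 -0.8 -0.95 -0.6 -1; 0 0 0 -0.8 -0.95 -0.6 -1")

```text
time: 12.38
eef_pos: [0.3736, -0.4555, 0.1776]
tcp_rot: [0.769, 0.64, 0.0, -0.0]
contact_force: [0.2, -0.1, 0.2]
opening: 0.003
finger_force: 0.0
```

```bash
python3 look3.py; python3 - <<'E'
from h import *
st=ctrl.get_state(); print(st["eef_pos"],st["time"],st["contact_force"])
c=ctrl.read_camera("top"); cv2.imwrite("pics/f.png",cv2.resize(c["image"][80:310,150:430,::-1],None,fx=2.6,fy=2.6,interpolation=cv2.INTER_CUBIC))
E
```

```text
top index dir,offset@50mm,res [ 1.7031e+02 -1.2000e-01  1.4000e-01] long [1.6962e+02 4.8000e-01 1.3000e-01]
scene index dir,offset@50mm,res [ 1.7024e+02 -8.2000e-01  1.4000e-01] long [1.7129e+02 8.0000e-02 8.0000e-02]
[ 0.37466244 -0.45485506  0.1778375 ] 12.475 [ 0.25008885  0.69738765 -0.02941232]
```

View pics/f.png

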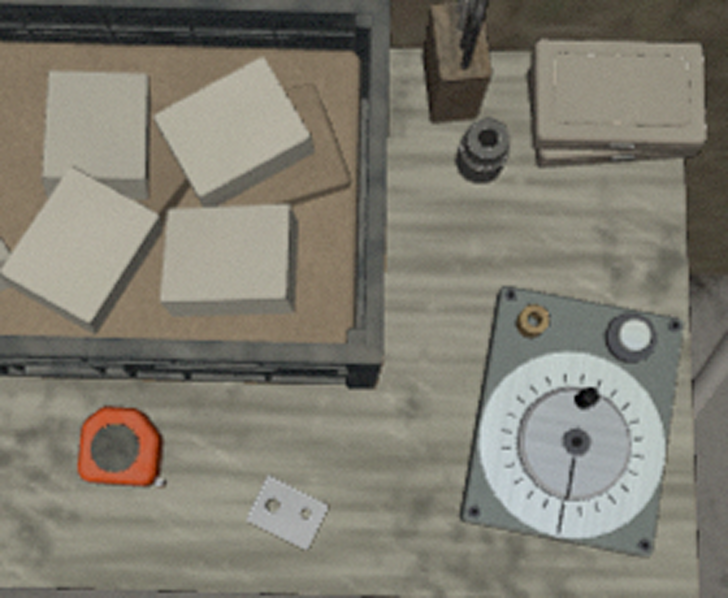

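The picture shows the index line on the long line at about (570,490). The button is up at (635,335), the loose things have not moved, and the arm is clear.

```bash
python3 -c "
from plant import ctrl
print(ctrl.sign_off())"
```

```text
the job is handed in; nothing more can be done
None
```

The job is handed in, with no verdict returned: the dial is set with the index line about 1 mm or less from the long line, the button went fully down and came back up, the loose things look unmoved, and the arm is clear.

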